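# Compare a glaze test bar with the hung reference tile

### The arm

A 6-joint arm with a two-finger parallel gripper is mounted at the origin on the work surface. World frame = base frame: x ahead of the robot, y to its left, z up, the work surface at z = 0. Lengths are in m, angles in degrees, forces in N, time in s.
With the tool pointing down it reaches from about 0.3 to 0.75 m from the base axis. Payload 8.5 kg.
Tool frame: the origin (TCP) lies midway between the tips of the shut fingers; the grasp point (between the pads) lies 19 mm behind it; z points along the fingers, y is the line along which they close (so a half turn about z gives the same grasp; the last joint's range is limited). The gripper opens to 85 mm and grips with 20 to 120 N. Pads are 22 mm wide; open, the fingers measure 114 mm over their backs; the gripper's body (76 mm by 85 mm) begins 54 mm behind the grasp point. The pads swing forward as they close: fully open they stand 13 mm farther back than shut.
Start: joints at [57.393, 21.807, 74.336, -0, 83.858, -12.336], TCP at [0.191, 0.516, 0.231] pointing down, gripper open.
Joint ranges: [-178.18, 178.18], [-50.72, 133.34], [12.68, 142.11], [-81.47, 261.47], [9.98, 163.14], [-165.26, 165.26]. Speed limits (degrees/s): [136.94, 136.94, 180, 180, 180, 180].

### API

Orientations are given as a 3x3 rotation matrix whose columns are the frame's x, y, z axes.
In Python, from rig import monitor, optics, close_job, models gives the robot as it stands.
- The arm moves only by the tool step_arm, never from a script. Its arguments are lists of equal length, an entry for each row: "fingers": the closure, from -1 (fully open) to 1 (shut); "travel": the shift along the tool's x, y, z scaled (see below), a list of three; "twist": the turn about the tool's z scaled (see below). In form: {"fingers": [fingers, ...], "travel": [[tx, ty, tz], ...], "twist": [twist, ...]}. A call has 1 to 10 rows; each row shifts and turns the commanded pose from where the row before left it, along the tool's axes as they then stand; what a row does not reach is not made up. The controller multiplies each number of a shift by 100 mm and each number of a turn by pi rad. A row lasts 1/8 s, in which the tool goes at most 62.5 mm and 10.7 degrees, less where a joint would pass 70% of its speed; a pose out of reach is approached as far as the arm can. A call with a number of a shift or a turn outside -1 to 1 is refused whole. A call with a gripper value outside its range is refused whole. The fingers move at their own pace and stop on an object; "force" is the grip in N (left out, the last holds). Time passes only in rows, so rows that do not move let the fingers close. It gives the time, the measured TCP pose, the force, the opening and the grip force at its end, in the units of the state.
- monitor.observe(): the state, without advancing time (a new reading comes with each control period).
- optics.get_image(name): name is "scene" or "side" or "wrist"; returns (picture, depth): 384x512x3 uint8, blue, green, red; 384x512 float32, m along the optical axis (not along the pixel's ray), 0 where there is no reading.
- optics.get_calibration(name): a dict with "vertical_fov" (degrees; the focal length in pixels is half the picture's height over the tangent of half this angle, whatever the lens; pixels are square), "cx", "cy" (the principal point, pixels), "world_from_camera" (4x4, takes a point from camera to world coordinates). Camera axes: x right, y up, looking along -z (the intrinsics and any distortion apply to the point x, -y, -z); pixel columns grow to the right and rows downward; lengths in m; the calibration is good to about 2 mm. A picture is of the moment at which its call begins: read the wrist's pose just before it. get_calibration takes no time and is no camera call; for the wrist camera it gives the pose at the moment of the call.
- close_job(): hands the job in; it is judged then, once.
Trained networks look in the newest picture that a camera, given by its name, has taken for a name from the list of things; names that differ only in an ending like _2 or _b are one class to them, and where a whole thing is asked for, a point or a joint stands for the part that bears it (a point fixed in the world has none). Each returns a list of dicts, best first, with "confidence" (0 to 1); they miss things now and then, are a little off and sometimes report something else, mostly with a low value. They report only what shows in the picture. A call takes as long as a camera call. They do not tell look-alikes from the thing itself.
- models.trace(camera, query): "mask" (384x512 bool, what is visible of it) and "point" ([column, row] in pixels, amid what is visible of it).
- models.landmark_of(camera, query): "point" ([column, row] in pixels: a listed point, or the origin of a listed thing).
The state is a dict: "time_s": time; "q": joint angles; "qvel": joint speeds; "joint_efforts": joint torques, N m; "position": TCP position; "tool_rot": TCP orientation; "ft_force": force on the tool from outside, world axes, zero at the start; "wrist_torque": the same for the moment, N m; "grip_width": finger opening in m; "gripper_force": force on a finger pad.
Only numpy, scipy, OpenCV 4.12 (cv2) and the standard library are available. Lean on these libraries where they do the work, as an engineer would, in place of code of your own. Each camera call takes 0.05 s, during which the arm holds its last target. There are 200 camera calls.

### The job

Take the blue reference tile by its black tab, hook its hanger over the rail at least 10 cm to the left of the red band (left as the robot sees it), slide it along the rail until it is centred on the band, and let go of it. Then draw the blue-glazed test bar out of the slanted rack, turn it level and finish while still holding it raised, its blue lower end within about 10 cm of the middle of the hanging tile so the two colours can be compared, with nothing but the gripper touching the bar. Leave the other bars, the mug, tub, jars and brush alone.

Things in the scene. Friction and masses are not known exactly. Their poses are not given: they have to be found in the camera images.
- tile: Blue ceramic tile, 64 (y) x 80 (z) x 8 (x) mm, on a rigid metal hanger, 150 g. Origin: middle of the tile's lower edge; own z up, x square to its face. A strap 30 wide, 6 thick goes on in the tile's plane up to z = 120, ending in a hook towards own +x. It starts upright in the stand's slot, own +x away from the robot: lower it on the rail that way round. Hanging free it leans a few degrees.
- tile_seat (a point): Middle of the hook's mouth roof, at tile x = 12, y = 0, z = 120 mm; hooked, it lies on the rail's top, 6 mm above the rail's axis. The mouth opens downward, 18 mm wide between the strap (x = 3, robot's side) and a lip (x = 21 to 27) that hangs down 22 mm below the roof. The roof plate is 6 mm thick.
- tile_tab (a point): Centre of the black grip tab, 12 (x) x 28 (y) x 36 (z) mm, which stands on the roof plate, at tile x = 12, y = 0, z = 144 mm; its top is 18 mm higher, its foot 18 mm lower. Pinch it from above.
- tile_mid (a point): Middle of the blue tile (tile frame x = 0, y = 0, z = 40 mm).
- stand: Fixed wooden stand in which the tile starts; origin under its centre. Base 70 x 90 x 8 mm, above it two walls to z = 34 mm, leaving an upright slot 11 mm wide for the 8 mm tile, whose lower edge rests at z = 8 mm.
- rail: Fixed horizontal steel rail along own y on two posts, 460 mm long, diameter 12 mm, axis 230 mm above the table. Origin on the table under its middle; own x points away from the robot, own y to the left.
- mark: Red band painted round the rail, 44 mm long. Origin on the rail's axis at the middle of the band; axes as the rail's: y along the rail to the left, x away from the robot, z up.
- rack: Fixed wooden rack, 225 mm long, with three sockets along own y, at y = -75, 0 and 75 mm, for the test bars. Origin under its centre. The sockets lean 30 degrees from vertical, bar tops towards the robot; 45 mm deep along the bar, 1.25 mm clearance a side. Highest edge 73 mm above the table.
- bar_blue: White ceramic test bar, lower 85 mm and top 25 mm glazed blue; 170 long x 22 wide x 10 mm thick, 85 g. Origin: centre of its lower end; own z along the bar to its top, y across its width, x across its thickness. Starts leaning in any one of the rack's sockets, 45 mm deep: draw it out along its length. Grip well across the 22 mm width, about 125 mm from the origin.
- blue_end (a point): Centre of the blue lower end of the bar, 35 mm from the origin along own z.
- bar_green: Like the blue bar, with green ends; to be left in its socket.
- bar_amber: Like the blue bar, with orange-amber ends; to be left in its socket.
- mug: Plaster-coloured mug, 76 mm across, 85 mm high, handle at own +y; origin under its centre. Bystander.
- tub: White plastic tub, 96 mm across, 75 mm high; origin under its centre. Bystander.
- jar_a: Amber jar with black cap, 66 mm across, 85 mm high; origin under its centre. Bystander.
- jar_b: Blue jar with white cap, 60 mm across, 75 mm high; origin under its centre. Bystander.
- brush: Brush lying on the table, 200 mm long. Bystander.
Mind the look-alikes: they are no part of the job. What is shaped like the bar_blue but purple or yellow is not meant.

How it is judged (in metres and radians):
On the way, in this order (a step that is already met when the one before it is completed fails the run):
1. the tile is hooked over the rail, its middle at least 85 mm to the left of the band's middle (x of tile_seat in the frame of mark between -0.008 and 0.008 m and z of tile_seat in the frame of mark between 0.002 and 0.0105 m and y of tile_seat in the frame of mark above 0.085 m), for 0.2 s.
2. the hook is slid along the rail, still on it, through the last 30 to 70 mm before the band (x of tile_seat in the frame of mark between -0.008 and 0.008 m and z of tile_seat in the frame of mark between 0.002 and 0.0105 m and y of tile_seat in the frame of mark between 0.03 and 0.07 m), for 0.04 s.
3. the tile hangs on the rail within 13 mm of the band's middle and is let go (x of tile_seat in the frame of mark between -0.008 and 0.008 m and z of tile_seat in the frame of mark between 0.002 and 0.0105 m and y of tile_seat in the frame of mark between -0.013 and 0.013 m and contact force between tile and the fingers below 0.1 N), for 0.2 s.
4. the blue bar is drawn out of its socket by the gripper (height (world z) of bar_blue above 0.09 m and contact force between bar_blue and the fingers above 1 N), for 0.2 s.
At the end, for the whole second after the job is handed in: Tile at rest on the rail, hook within 13 mm of the band's middle, untouched; blue bar held still by the gripper alone, level within 15 degrees, its lower end and its blue end's centre over 100 mm above the table, the latter within 130 mm of the tile's middle (all of step 3 and angle between tile's own z axis and vertical below 0.3 rad and linear speed of each of tile, bar_blue below 0.05 m/s and angle between bar_blue's own z axis and vertical between 1.31 and 1.83 rad and height (world z) of each of bar_blue, blue_end above 0.1 m and distance between blue_end and tile_mid below 0.13 m and contact force between bar_blue and the fingers above 1 N and contact force between bar_blue and tile below 0.1 N and contact force between bar_blue and rack below 0.1 N and contact force between bar_blue and rail below 0.1 N); the arm keeps its last pose, push and grip.
It fails at once if the green or the amber test bar is pushed more than 3 cm away (distance of any of bar_green, bar_amber from where it was at the start of the episode above 0.03 m).
It fails at once if the mug or the tub is pushed more than 3 cm away (distance of any of mug, tub from where it was at the start of the episode above 0.03 m).
It fails at once if a jar or the brush is pushed more than 3 cm away (distance of any of jar_a, jar_b, brush from where it was at the start of the episode above 0.03 m).
It also fails if it takes over 51 s, if anything falls off the work surface, if the arm or the gripper's body presses on something with over 40 N, if the wrist force passes 120 N, or if a joint passes its speed limit or range.

## Working session

There is one attempt and no reset: what is moved stays moved. The work goes in short steps, Python scripts to look and compute and a tool call to move; the robot and the scene stay as the last step left them, time stands still between calls to the robot, and variables do not carry over. Pictures are saved under pics/ and viewed, at most 12 in all, crops included, and the job is handed in when it is done.

Besides the shell and the picture viewer there is one more tool, called as name([rows], argument=value, ...), one row to a line, values as JSON. step_arm: Moves the arm, as the interface text tells. Its arguments: {"type":"object","properties":{"fingers":{"type":"array","items":{"type":"number"}},"travel":{"type":"array","items":{"type":"array","items":{"type":"number"}}},"twist":{"type":"array","items":{"type":"number"}},"force":{"type":"number"}},"required":["fingers","travel","twist"]}

```bash
ls; mkdir -p pics; cat > h.py <<'E'
import numpy as np,cv2
from rig import monitor,optics,close_job,models
def cal(n):
    c=optics.get_calibration(n);f=192/np.tan(np.radians(c["vertical_fov"])/2)
    return f,c["cx"],c["cy"],np.array(c["world_from_camera"]),c
def cloud(n,depth):
    f,cx,cy,T,_=cal(n);v,u=np.mgrid[:384,:512]
    P=np.stack([(u-cx)/f*depth,-(v-cy)/f*depth,-depth],-1)@T[:3,:3].T+T[:3,3]
    P[depth<=0]=np.nan
    return P
def proj(n,p):
    f,cx,cy,T,_=cal(n);q=(np.asarray(p)-T[:3,3])@T[:3,:3]
    return np.stack([cx+f*q[...,0]/-q[...,2],cy-f*q[...,1]/-q[...,2]],-1)
E
python3 - <<'E'
from h import *
np.set_printoptions(precision=4,suppress=True)
s=monitor.observe();print(s)
for n in("scene","side"):
    im,d=optics.get_image(n);cv2.imwrite(f"pics/{n}0.png",im);np.savez(f"{n}0.npz",im=im,d=d)
    c=cal(n);print(n,c[4]);P=cloud(n,d)
    for q in("tile","tile_tab","tile_seat","stand","rail","mark","rack","bar_blue","bar_green","bar_amber","mug","tub","jar_a","jar_b","brush"):
        for r in models.trace(n,q)[:3]:
            m=r["mask"];print(q,round(r["confidence"],2),np.round(r["point"]),m.sum(),np.nanmedian(P[m],0) if m.any() else "")
E
```

```text
pics
{'time_s': 0.0, 'q': array([ 57.3932,  21.8407,  74.387 ,  -0.0003,  83.8567, -12.3353]), 'qvel': array([ 0.0894,  0.0102,  0.0699,  0.0065, -0.034 ,  0.0993]), 'joint_efforts': array([  0.0001, -44.8471, -23.1274,  -0.0002,   0.0049,  -0.    ]), 'position': array([0.1904, 0.5157, 0.2307]), 'tool_rot': array([[-0.9381,  0.3465, -0.0008],
       [ 0.3465,  0.9381, -0.0012],
       [ 0.0003, -0.0014, -1.    ]]), 'ft_force': array([ 0.435 ,  0.9256, -0.1805]), 'wrist_torque': array([ 0.0012, -0.0053, -0.0334]), 'gripper_force': 0.0, 'grip_width': 0.08513617444821484}
scene {'vertical_fov': 54.392815932390704, 'cx': 255.3564861030182, 'cy': 194.23812614474866, 'world_from_camera': array([[-0.0759, -0.6286,  0.774 ,  1.3243],
       [ 0.9971, -0.0401,  0.0653,  0.0897],
       [-0.01  ,  0.7767,  0.6298,  0.8072],
       [ 0.    ,  0.    ,  0.    ,  1.    ]])}
tile 0.71 [337. 215.] 458 [0.5184 0.2481 0.0763]
tile_tab 0.84 [335. 216.] 480 [0.5186 0.2469 0.0789]
tile_seat 0.77 [336. 218.] 429 [0.5186 0.2482 0.0765]
rail 0.73 [282. 199.] 2387 [0.6154 0.0878 0.1364]
rack 0.96 [165. 219.]
[... 1469 characters left out ...]
0.4418  0.0099]
bar_blue 0.88 [178. 289.] 444 [ 0.2641 -0.2762  0.0089]
bar_blue 0.68 [243. 239.] 253 [ 0.455  -0.1769  0.118 ]
bar_green 0.83 [230. 286.] 281 [ 0.4364 -0.3248  0.1236]
bar_amber 0.56 [239. 264.] 200 [ 0.4505 -0.2508  0.1177]
mug 0.86 [218. 209.] 705 [0.3612 0.0119 0.0511]
tub 0.73 [296. 152.] 323 [0.6748 0.37   0.0535]
jar_a 0.78 [328. 222.] 405 [ 0.7467 -0.0413  0.0537]
jar_a 0.58 [321. 200.] 425 [0.7287 0.0775 0.0599]
jar_a 0.4 [244. 246.] 223 [ 0.4579 -0.1768  0.1142]
jar_b 0.78 [328. 222.] 405 [ 0.7467 -0.0413  0.0537]
jar_b 0.58 [321. 200.] 425 [0.7287 0.0775 0.0599]
jar_b 0.4 [244. 246.] 223 [ 0.4579 -0.1768  0.1142]
brush 0.58 [328. 294.] 654 [ 0.7114 -0.29    0.0179]
```

```bash
python3 -c "
import cv2,numpy as np
a=cv2.imread('pics/scene0.png');b=cv2.imread('pics/side0.png')
cv2.imwrite('pics/both0.png',cv2.resize(np.vstack([a,b]),None,fx=.78,fy=.78))"
```

```text
(no output)
```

View pics/scene0.png

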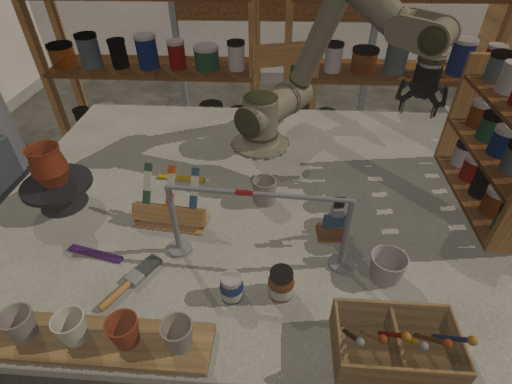

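View pics/side0.png

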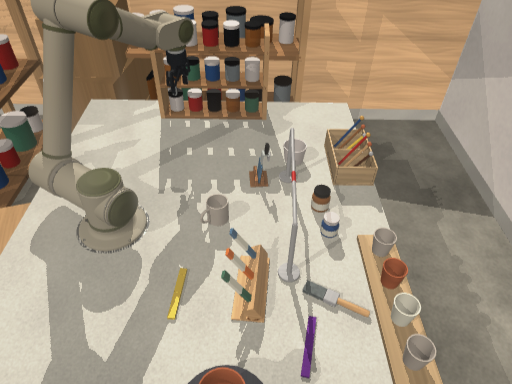

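The scene view shows the tile at (337,215), the red band at (243,192) and the rack at (170,215). There are five bar-shaped candidates:
- **Rack bars (scene view):** green at (147,181), amber at (173,174) and blue at (194,184).
- **Loose bars on the table (scene view):** yellow at (181,178) and purple at (95,254).

The blue-ended bar in the rack, also seen at (243,239) in the side view, fits the description. I'll measure the geometry next and confirm it in a crop.

```bash
python3 - <<'E'
from h import *
np.set_printoptions(precision=4,suppress=True)
crops=[]
for n in("scene","side"):
    z=np.load(n+"0.npz");im,d=z["im"],z["d"];P=cloud(n,d);H=cv2.cvtColor(im,cv2.COLOR_BGR2HSV).astype(int)
    print(n)
    h,s,v=H[...,0],H[...,1],H[...,2];X,Y,Z=P[...,0],P[...,1],P[...,2]
    R=(Z>.20)&(Z<.25)&(X>.4)&(X<.75)&(abs(Y)<.5)&(Y>-.3)
    rp=P[R];print("rail n",len(rp),np.nanmin(rp,0),np.nanmax(rp,0))
    a=np.polyfit(rp[:,1],rp[:,0],1);b=np.polyfit(rp[:,1],rp[:,2],1);print("x=ay+b",a,"z",b)
    red=R&((h<8)|(h>172))&(s>120);q=P[red];print("band",len(q),q.mean(0),q.min(0),q.max(0))
    T=(X>.45)&(X<.58)&(Y>.18)&(Y<.31)
    for nm,m in(("tileblue",T&(h>95)&(h<125)&(s>90)&(Z>.03)),("tab",T&(v<80)&(Z>.12)),("white",T&(s<60)&(v>120)&(Z>.09)),("standwood",T&(h<20)&(s>80)&(Z>.02)&(Z<.045))):
        q=P[m];print(nm,len(q),np.median(q,0) if len(q) else '',q.min(0) if len(q) else '',q.max(0) if len(q) else '', np.polyfit(q[:,1],q[:,0],1) if len(q)>5 else '')
    K=(X>.3)&(X<.6)&(Z>.06)&(Y<-.1)&(Y>-.4)
    for nm,m in(("blue",K&(h>95)&(h<125)&(s>90)&(Z>.12)),("amber",K&(h<20)&(s>120)&(Z>.12)),("green",K&(h>40)&(h<90)&(s>60)&(Z>.12))):
        q=P[m];print(nm,len(q),np.median(q,0) if len(q) else '',q.min(0) if len(q) else '',q.max(0) if len(q) else '')
    W=(X>.4)&(X<.62)&(Z>.03)&(Z<.078)&(Y<-.1)&(Y>-.4)&(h<22)&(s>70)
    q=P[W];t=q[q[:,2]>.064];print("rack",len(q),len(t),cv2.minAreaRect(t[:,:2].astype(np.float32)),cv2.minAreaRect(q[:,:2].astype(np.float32)))
    c=(slice(140,250),slice(120,220)) if n=="scene" else (slice(215,330),slice(160,275))
    crops.append(cv2.resize(im[c],(400,400),interpolation=cv2.INTER_CUBIC))
cv2.imwrite("pics/crop1.png",np.hstack(crops))
E
```

```text
scene
rail n 1039 [ 0.5924 -0.2016  0.2002] [0.6332 0.271  0.2374]
x=ay+b [0.0573 0.6124] z [-0.0017  0.2299]
band 81 [0.6121 0.     0.233 ] [ 0.6054 -0.0209  0.2275] [0.6173 0.0216 0.237 ]
tileblue 0    
tab 67 [0.5396 0.2495 0.1438] [0.5217 0.2353 0.1229] [0.5465 0.2649 0.1687] [0.0416 0.5287]
white 1 [0.5399 0.261  0.1292] [0.5399 0.261  0.1292] [0.5399 0.261  0.1292] 
standwood 174 [0.5227 0.2355 0.0307] [0.4975 0.2039 0.0202] [0.5301 0.2802 0.0353] [0.0993 0.4961]
blue 0   
amber 63 [ 0.4214 -0.2405  0.158 ] [ 0.4056 -0.252   0.1485] [ 0.4317 -0.2293  0.1683]
green 8 [ 0.4097 -0.3177  0.1646] [ 0.4053 -0.3243  0.1585] [ 0.4122 -0.3081  0.167 ]
rack 1145 213 ((0.49514394998550415, -0.2458035796880722), (0.20524676144123077, 0.11052931845188141), 58.35722351074219) ((0.5245523452758789, -0.2528650462627411), (0.22825172543525696, 0.12318816035985947), 81.93695831298828)
side
rail n 426 [ 0.5927 -0.2055  0.2002] [0.6355 0.2694 0.2401]
x=ay+b [0.0561 0.6111] z [0.0099 0.2325]
band 36 [0.6116 0.001  0.2358] [ 0.6057 -0.02    0.2316] [0.6183 0.0247 0.2391]
tileblue 0    
tab 39 [0.5364 0.2393 0.1585] [0.5324 0.2326 0.1374] [0.5433 0.2634 0.1709] [-0.0388  0.5469]
white 69 [0.526  0.2368 0.1227] [0.5157 0.2307 0.0904] [0.5491 0.2658 0.1362] [-0.2089  0.5814]
standwood 81 [0.502  0.2294 0.0331] [0.4941 0.1994 0.0201] [0.529  0.2928 0.0372] [-0.1926  0.5529]
blue 1 [ 0.4198 -0.1633  0.1648] [ 0.4198 -0.1633  0.1648] [ 0.4198 -0.1633  0.1648]
amber 63 [ 0.4204 -0.2466  0.1611] [ 0.4113 -0.2563  0.1473] [ 0.4311 -0.2313  0.1727]
green 21 [ 0.408  -0.3195  0.1655] [ 0.4047 -0.3289  0.1524] [ 0.4182 -0.3077  0.1693]
rack 1170 366 ((0.48716825246810913, -0.24989211559295654), (0.22803200781345367, 0.03551781177520752), 83.90113830566406) ((0.4961462616920471, -0.25115495920181274), (0.22867043316364288, 0.05595226213335991), 84.17369842529297)
```

View pics/crop1.png

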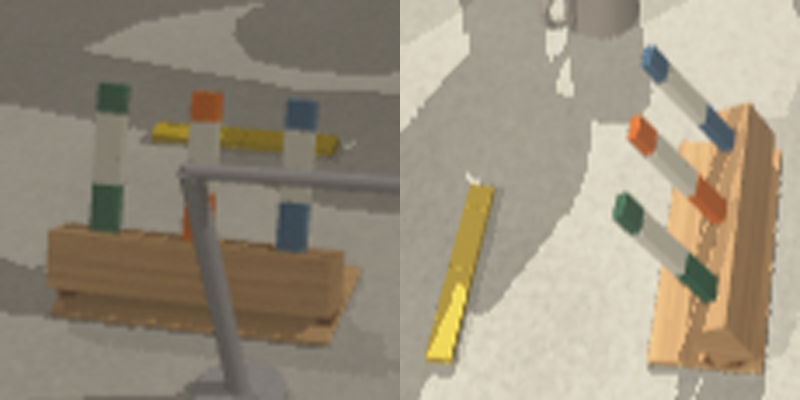

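The crop confirms it: the blue-ended bar in the right-hand scene socket (crop pixel 302,115) is the one meant. Purple and yellow are loose on the table. I'll move above the tile.

step_arm([
  [-0.44, -0.19, -0.14],
  [-0.44, -0.19, -0.14],
  [-0.44, -0.19, -0.14],
  [-0.44, -0.19, -0.14],
  [-0.44, -0.19, -0.14],
  [-0.44, -0.19, -0.14],
  [-0.44, -0.19, -0.14],
  [-0.44, -0.19, -0.14],
], fingers=[-1, -1, -1, -1, -1, -1, -1, -1], twist=[0, 0, 0, 0, 0, 0, 0, 0])

```text
time_s: 2.6
position: [0.469, 0.2501, 0.3439]
tool_rot: [[-0.938, 0.346, 0.0], [0.346, 0.938, 0.0], [-0.0, 0.0, -1.0]]
ft_force: [0.2, 0.9, -0.5]
grip_width: 0.0857
gripper_force: 0.0
```

step_arm([
  [0, 0, 0],
  [0, 0, 0],
  [0, 0, 0],
  [0, 0, 0],
  [0, 0, 0],
  [0, 0, 0],
  [0, 0, 0],
  [0, 0, 0],
], fingers=[-1, -1, -1, -1, -1, -1, -1, -1], twist=[0.055, 0.055, 0.055, 0.055, 0.055, 0.055, 0.055, 0])

```text
time_s: 3.6
position: [0.4681, 0.2514, 0.3433]
tool_rot: [[-0.009, 1.0, -0.0], [1.0, 0.009, 0.0], [0.0, -0.0, -1.0]]
ft_force: [0.5, -0.2, -0.4]
grip_width: 0.0854
gripper_force: 0.0
```

```bash
cat >> h.py <<'E'
def look(n,name):
    s=monitor.observe();im,d=optics.get_image(n);T=cal(n)
    cv2.imwrite(f"pics/{name}.png",im);P=cloud(n,d);np.savez(name+".npz",im=im,d=d,P=P);return s,im,P
E
python3 - <<'E'
from h import *
np.set_printoptions(precision=4,suppress=True)
s,im,P=look("wrist","w1");print(s["position"],s["tool_rot"],s["q"],s["time_s"]);print(cal("wrist")[3])
for p in("tile_tab","tile_seat","tile"):
    print(p,[(r["point"],r["confidence"]) for r in models.landmark_of("wrist",p)])
E
```

```text
[0.4681 0.2514 0.3433] [[-0.009  1.    -0.   ]
 [ 1.     0.009  0.   ]
 [ 0.    -0.    -1.   ]] [15.4595 16.7877 63.6789  0.001  99.5335 14.9442] 3.6
[[ 0.9999 -0.0106 -0.0033  0.4672]
 [ 0.0111  0.9557  0.2941  0.3264]
 [-0.     -0.2942  0.9558  0.4863]
 [ 0.      0.      0.      1.    ]]
tile_tab [([324.7, 162.8], 0.61)]
tile_seat [([312.9, 158.7], 0.61)]
tile [([279.8, 141.2], 0.66)]
```

View pics/w1.png

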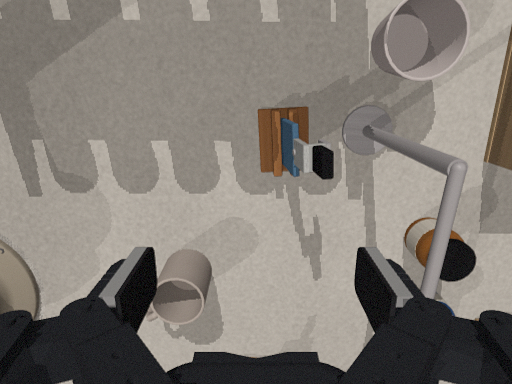

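The wrist view shows the stand at (285,140), the blue tile edge at (290,148), and the black tab at (322,160). Measuring the tab and tile poses from depth.

```bash
python3 - <<'E'
from h import *
np.set_printoptions(precision=4,suppress=True)
z=np.load("w1.npz");im,P=z["im"],z["P"];H=cv2.cvtColor(im,cv2.COLOR_BGR2HSV).astype(int)
h,s,v=H[...,0],H[...,1],H[...,2];X,Y,Z=[P[...,i] for i in range(3)]
B=np.zeros_like(Z,bool);B[95:195,245:345]=1
def rect(nm,m):
    q=P[m];print(nm,len(q),np.median(q,0),q.min(0),q.max(0),cv2.minAreaRect(q[:,:2].astype(np.float32)))
rect("tabtop",B&(Z>.160)&(Z<.185));rect("tabdark",B&(v<60)&(Z>.1))
rect("roof",B&(s<60)&(v>100)&(Z>.115)&(Z<.145))
rect("tiletop",B&(h>95)&(h<125)&(s>90)&(Z>.083)); rect("tileall",B&(h>95)&(h<125)&(s>90)&(Z>.04))
rect("walls",B&(h<20)&(s>80)&(Z>.028)&(Z<.045));rect("base",B&(h<20)&(s>80)&(Z>.004)&(Z<.05))
R=(Z>.215)&(Z<.25)&(X>.5); R[260:]=0;q=P[R];print("rail",len(q),q.min(0),q.max(0),np.polyfit(q[:,1],q[:,0],1),np.polyfit(q[:,1],q[:,2],1))
for a,b in((.08,.14),(.14,.2),(.2,.26)):
    m=(q[:,1]>a)&(q[:,1]<b);print(np.median(q[m],0))
E
```

```text
tabtop 418 [0.536  0.2519 0.1681] [0.5297 0.2373 0.1601] [0.5436 0.2652 0.1705] ((0.5367438197135925, 0.251110702753067), (0.012691590003669262, 0.028057748451828957), 3.8424339294433594)
tabdark 586 [0.5329 0.2534 0.1667] [0.5274 0.2385 0.1364] [0.5428 0.2653 0.1705] ((0.5347474813461304, 0.25164833664894104), (0.014234388247132301, 0.026867395266890526), 4.255788326263428)
roof 438 [0.5222 0.2544 0.1331] [0.5156 0.2351 0.1153] [0.5468 0.2664 0.1362] ((0.5317913889884949, 0.25085464119911194), (0.031279221177101135, 0.02999701350927353), 3.113250732421875)
tiletop 195 [0.5139 0.2647 0.088 ] [0.5092 0.2198 0.0831] [0.5389 0.2811 0.1686] ((0.5254163146018982, 0.2511286735534668), (0.028681926429271698, 0.06146727129817009), 4.207623481750488)
tileall 550 [0.5101 0.2558 0.074 ] [0.5046 0.2195 0.0401] [0.5389 0.2813 0.1686] ((0.5226426124572754, 0.25090450048446655), (0.033631954342126846, 0.06173558533191681), 2.6351284980773926)
walls 708 [0.4973 0.2599 0.0344] [0.488  0.2052 0.0285] [0.5223 0.2941 0.037 ] ((0.5068091750144958, 0.2495020031929016), (0.03397247567772865, 0.08817318081855774), 2.6938750743865967)
base 2006 [0.4938 0.2617 0.0094] [0.4713 0.2038 0.0044] [0.5425 0.2951 0.037 ] ((0.5078333020210266, 0.2491743564605713), (0.06962510198354721, 0.08937378227710724), 3.53054141998291)
rail 1977 [0.6132 0.1844 0.215 ] [0.632  0.2724 0.2384] [0.0431 0.6098] [-0.0699  0.2496]
[nan nan nan]
[0.6169 0.1942 0.2352]
[0.6193 0.2319 0.2352]
  return _methods._mean(a, axis=axis, dtype=dtype,
  ret = um.true_divide(
```

step_arm([
  [-0.01, 0.34, 0],
  [0, 0.34, 0],
  [0, 0, 0],
  [0, 0, 0.45],
  [0, 0, 0.45],
  [0, 0, 0.45],
  [0, 0, 0.45],
  [0, 0, 0],
], fingers=[-0.3, -0.3, -0.3, -0.3, -0.3, -0.3, -0.3, -0.3], twist=[-0.017, 0, 0, 0, 0, 0, 0, 0])

```text
time_s: 4.8
position: [0.5341, 0.2525, 0.1612]
tool_rot: [[-0.062, 0.998, -0.006], [0.998, 0.062, -0.001], [-0.001, -0.006, -1.0]]
ft_force: [0.3, 0.8, 0.8]
grip_width: 0.0558
gripper_force: 0.0
```

```bash
python3 - <<'E'
from h import *
np.set_printoptions(precision=4,suppress=True)
s,im,P=look("wrist","w2");print(s["position"],s["tool_rot"],s["grip_width"])
H=cv2.cvtColor(im,cv2.COLOR_BGR2HSV);X,Y,Z=[P[...,i] for i in range(3)]
m=(X>.49)&(X<.58)&(Y>.2)&(Y<.3)&(Z>.158)&(Z<.176)&(H[...,2]<70)
q=P[m];print(len(q),q.min(0),q.max(0),cv2.minAreaRect(q[:,:2].astype(np.float32)))
E
```

```text
[0.5341 0.2525 0.1612] [[-0.062   0.9981 -0.006 ]
 [ 0.9981  0.062  -0.0014]
 [-0.0011 -0.0061 -1.    ]] 0.05578440576407185
2042 [0.4957 0.2374 0.1581] [0.5741 0.2662 0.176 ] ((0.5357934236526489, 0.25164785981178284), (0.07850120961666107, 0.028353383764624596), 6.388212203979492)
```

View pics/w2.png

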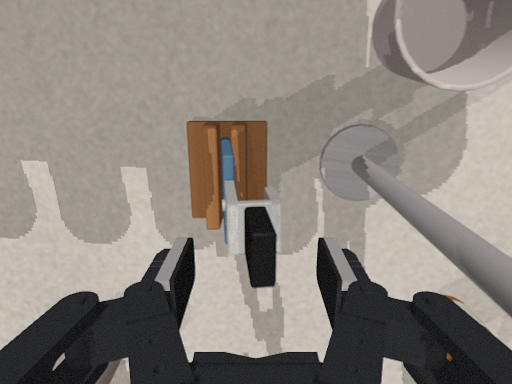

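The tab at (258,245) sits between the open fingers, and the stand is square to the view. Descending and gripping.

step_arm([
  [0, 0.02, 0.11],
  [0, 0, 0.11],
  [0, 0, 0],
  [0, 0, 0],
  [0, 0, 0],
  [0, 0, 0],
  [0, 0, 0],
  [0, 0, 0],
], fingers=[-0.3, -0.3, 1, 1, 1, 1, 1, 1], twist=[0, 0, 0, 0, 0, 0, 0, 0], force=60)

```text
time_s: 5.85
position: [0.5364, 0.2528, 0.142]
tool_rot: [[-0.061, 0.998, -0.004], [0.998, 0.061, -0.0], [-0.0, -0.004, -1.0]]
ft_force: [-8.2, -1.2, 6.8]
grip_width: 0.0123
gripper_force: 57.8
```

step_arm([
  [0, 0, -0.2],
  [0, 0, -0.35],
  [0, 0, -0.45],
  [0, 0, -0.5],
  [0, 0, 0],
  [-0.4, 0.2, 0],
  [-0.4, 0.2, 0],
  [-0.4, 0.2, 0],
  [0, 0, 0],
], fingers=[1, 1, 1, 1, 1, 1, 1, 1, 1], twist=[0, 0, 0, 0, 0.0375, 0, 0, 0, 0])

```text
time_s: 6.98
position: [0.592, 0.127, 0.291]
tool_rot: [[0.061, 0.998, -0.0], [0.998, -0.061, -0.0], [-0.0, -0.0, -1.0]]
ft_force: [0.3, 1.1, -0.2]
grip_width: 0.0109
gripper_force: 61.4
```

```bash
python3 - <<'E'
from h import *
np.set_printoptions(precision=4,suppress=True)
for n in("wrist","scene","side"):
    s,im,P=look(n,n+"3")
    H=cv2.cvtColor(im,cv2.COLOR_BGR2HSV).astype(int);X,Y,Z=[P[...,i] for i in range(3)];h,sa,v=[H[...,i] for i in range(3)]
    R=(Z>.226)&(Z<.245)&(X>.585)&(X<.65)
    for a in np.arange(-.18,.25,.04):
        m=R&(Y>a)&(Y<a+.04)
        if m.sum()>15:q=P[m];print(n,m.sum(),np.median(q,0),q[:,0].min(),q[:,0].max(),"top x",np.median(q[q[:,2]>np.percentile(q[:,2],80)],0))
    for nm,m in(("tab",(v<60)&(X>.55)&(X<.64)&(Y>.08)&(Y<.17)&(Z>.29)&(Z<.325)),("metal",(sa<60)&(v>90)&(X>.55)&(X<.65)&(Y>.08)&(Y<.17)&(Z>.25)&(Z<.288)),("red",((h<8)|(h>172))&(sa>120)&R)):
        q=P[m]
        if len(q)>10:print(nm,len(q),np.median(q,0),q.min(0),q.max(0))
print(s["position"],s["tool_rot"],s["grip_width"],s["ft_force"])
cv2.imwrite("pics/c3.png",np.hstack([cv2.resize(cv2.imread("pics/wrist3.png"),(400,300)),cv2.resize(cv2.imread("pics/scene3.png")[130:290,200:413],(400,300))]))
E
```

```text
wrist 982 [0.6152 0.1226 0.2358] 0.6097158271100698 0.6223822628799884 top x [0.6152 0.1209 0.237 ]
wrist 1311 [0.617  0.1609 0.2358] 0.6104941436589987 0.624164828472567 top x [0.6174 0.1608 0.237 ]
wrist 1564 [0.6191 0.2009 0.2357] 0.6129135056741106 0.6265224214073465 top x [0.6197 0.2004 0.237 ]
wrist 1070 [0.6208 0.2322 0.2356] 0.6149728954233129 0.6278532509021436 top x [0.6213 0.2325 0.2369]
tab 3455 [0.5915 0.1354 0.3159] [0.5729 0.1139 0.29  ] [0.6106 0.1417 0.325 ]
metal 1347 [0.5915 0.1409 0.2799] [0.5762 0.1259 0.25  ] [0.6069 0.1433 0.2831]
scene 72 [ 0.6035 -0.159   0.2327] 0.595076526563375 0.6074020044101938 top x [ 0.6011 -0.1579  0.2356]
scene 71 [ 0.6059 -0.119   0.233 ] 0.596728608322222 0.6096327053891774 top x [ 0.6032 -0.1156  0.2349]
scene 72 [ 0.6083 -0.0797  0.2328] 0.60193486831675 0.6122379155331695 top x [ 0.6053 -0.0741  0.2353]
scene 74 [ 0.6107 -0.0408  0.2326] 0.602929431598384 0.617275133175499 top x [ 0.6091 -0.0307  0.2351]
scene 83 [ 0.6135 -0.0004  0.233 ] 0.6063964281348544 0.6173557937918464 top x [ 0.6094 -0.0011  0.2361]
scene 75 [0.6148 0.04
[... 1498 characters left out ...]
[0.6161 0.082  0.237 ]
side 32 [0.6178 0.1193 0.2341] 0.6115738648812871 0.6245619322276641 top x [0.6166 0.1128 0.2373]
side 26 [0.621  0.1625 0.2338] 0.6150577507096725 0.6275699301127272 top x [0.6214 0.1533 0.2375]
side 17 [0.6219 0.1979 0.2343] 0.6176665225370048 0.627245792214522 top x [0.6237 0.1961 0.2359]
tab 48 [0.5935 0.1176 0.312 ] [0.5773 0.109  0.2917] [0.6099 0.1383 0.3241]
metal 64 [0.5862 0.1145 0.2778] [0.5774 0.107  0.2505] [0.6069 0.1469 0.2836]
red 36 [0.6116 0.0006 0.2359] [ 0.6057 -0.0197  0.2314] [0.6176 0.0236 0.2398]
[0.591  0.1296 0.2914] [[ 0.0575  0.9983 -0.0002]
 [ 0.9983 -0.0575  0.0003]
 [ 0.0003 -0.0002 -1.    ]] 0.010615901659239108 [ 0.2521  0.6313 -1.07  ]
```

View pics/c3.png

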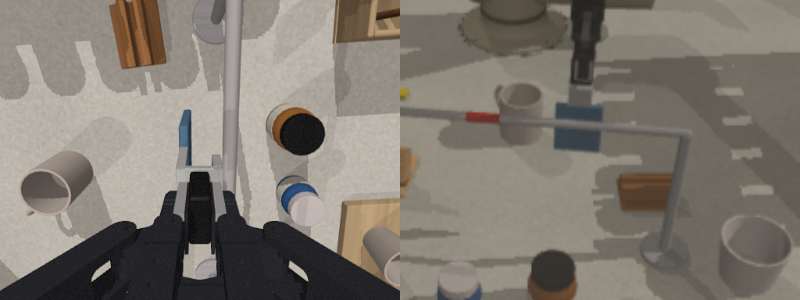

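The tile is held upright with its hook facing the rail (wrist panel: tab at (200,205), rail at x≈230), clear above it. Moving over the rail and lowering.

step_arm([
  [0, 0.12, 0],
  [0, 0.13, 0],
  [0, 0, 0],
  [0, 0, 0.1],
  [0, 0, 0.1],
  [0, 0, 0],
], fingers=[1, 1, 1, 1, 1, 1], twist=[0, 0, 0, 0, 0, 0])

```text
time_s: 7.88
position: [0.6154, 0.1283, 0.2702]
tool_rot: [[0.057, 0.998, -0.002], [0.998, -0.057, -0.0], [-0.0, -0.002, -1.0]]
ft_force: [-0.5, 0.0, -1.7]
grip_width: 0.0109
gripper_force: 61.3
```

step_arm([
  [0, 0, 0.06],
  [0, 0, 0.06],
  [0, 0, 0.05],
  [0, 0, 0],
], fingers=[1, 1, 1, 1], twist=[0, 0, 0, 0])

```text
time_s: 8.38
position: [0.6159, 0.1282, 0.2538]
tool_rot: [[0.057, 0.998, -0.001], [0.998, -0.057, -0.0], [-0.0, -0.001, -1.0]]
ft_force: [-0.4, -0.1, -1.3]
grip_width: 0.0105
gripper_force: 61.4
```

```bash
python3 - <<'E'
from h import *
np.set_printoptions(precision=4,suppress=True)
for n in("wrist","scene","side"):
    s,im,P=look(n,n+"4")
    X,Y,Z=[P[...,i] for i in range(3)];H=cv2.cvtColor(im,cv2.COLOR_BGR2HSV).astype(int)
    m=(H[...,1]<60)&(X>.59)&(X<.65)&(Y>.08)&(Y<.17)&(Z>.238)&(Z<.25);q=P[m]
    if m.sum()>5: print(n,len(q),np.median(q,0),q.min(0),q.max(0))
print(s["position"],s["tool_rot"],s["ft_force"],s["time_s"])
cv2.imwrite("pics/c4.png",np.hstack([cv2.resize(cv2.imread("pics/wrist4.png")[100:,:],(400,300)),cv2.resize(cv2.imread("pics/scene4.png")[130:290,200:413],(400,300))]))
E
```

```text
wrist 1046 [0.6166 0.1394 0.2433] [0.6008 0.126  0.238 ] [0.6315 0.1692 0.2499]
scene 75 [0.6235 0.126  0.2421] [0.6147 0.1116 0.2383] [0.6341 0.1405 0.2495]
side 45 [0.6177 0.1143 0.2435] [0.6051 0.1072 0.2387] [0.6339 0.1393 0.2491]
[0.6161 0.1282 0.2544] [[ 0.0569  0.9984  0.0002]
 [ 0.9984 -0.0569 -0.    ]
 [-0.      0.0002 -1.    ]] [ 0.7481 -0.0776 -0.8498] 8.475
```

View pics/c4.png

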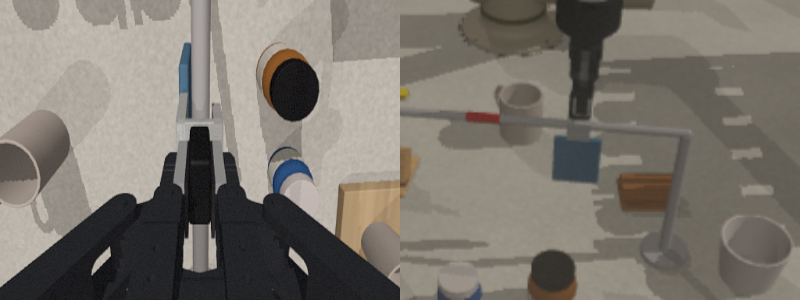

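The hook is centred over the rail (wrist panel: rail between strap and lip at (200,125)). I'll settle it and check the force before sliding.

step_arm([
  [0, 0, 0.02],
  [0, 0, 0.015],
  [0, 0, 0],
  [0, 0, 0],
], fingers=[1, 1, 1, 1], twist=[0, 0, 0, 0])

```text
time_s: 9.02
position: [0.6163, 0.1282, 0.253]
tool_rot: [[0.057, 0.998, 0.003], [0.998, -0.057, -0.0], [0.0, 0.003, -1.0]]
ft_force: [-3.1, -0.0, 9.8]
grip_width: 0.0109
gripper_force: 63.1
```

step_arm([
  [0, 0, -0.01],
  [-0.2, 0, 0],
  [-0.2, 0, 0],
  [-0.2, 0, 0],
  [-0.2, 0, 0],
  [-0.2, 0, 0],
  [-0.2, 0, 0],
  [0, 0, 0],
], fingers=[1, 1, 1, 1, 1, 1, 1, 1], twist=[0, 0, 0, 0, 0, 0, 0, 0])

```text
time_s: 10.02
position: [0.6096, 0.0065, 0.2531]
tool_rot: [[0.059, 0.998, 0.003], [0.998, -0.059, -0.002], [-0.002, 0.003, -1.0]]
ft_force: [-0.6, -4.8, 5.3]
grip_width: 0.0113
gripper_force: 62.5
```

```bash
python3 - <<'E'
from h import *
np.set_printoptions(precision=4,suppress=True)
for n in("scene","side"):
    s,im,P=look(n,n+"5")
    X,Y,Z=[P[...,i] for i in range(3)];H=cv2.cvtColor(im,cv2.COLOR_BGR2HSV).astype(int)
    h,sa,v=[H[...,i] for i in range(3)]
    for nm,m in(("roof",(sa<60)&(X>.59)&(X<.65)&(abs(Y)<.05)&(Z>.239)&(Z<.25)),("tile",(h>95)&(h<125)&(sa>70)&(X>.57)&(X<.64)&(abs(Y)<.07)&(Z>.1)&(Z<.22)),("red",((h<8)|(h>172))&(sa>120)&(Z>.22)&(Z<.245)&(X>.55)&(X<.65))):
        q=P[m]
        if m.sum()>5: print(n,nm,len(q),np.median(q,0),q.min(0),q.max(0))
print(s["position"],s["tool_rot"],s["ft_force"],s["time_s"])
E
```

```text
scene roof 66 [0.616  0.0055 0.2413] [ 0.5964 -0.0104  0.2392] [0.6264 0.0205 0.2491]
scene tile 7 [0.5994 0.0299 0.1946] [0.5984 0.0223 0.1921] [0.6041 0.0329 0.1961]
scene red 17 [ 0.6121 -0.0157  0.2338] [ 0.6078 -0.0208  0.2304] [0.6161 0.0217 0.2362]
side roof 50 [ 0.6088 -0.0045  0.2418] [ 0.5964 -0.039   0.239 ] [0.6258 0.02   0.2499]
side tile 20 [ 0.5964 -0.0265  0.1768] [ 0.5946 -0.0303  0.1251] [ 0.5995 -0.0142  0.1993]
side red 10 [ 0.6105 -0.0141  0.2363] [ 0.6062 -0.0237  0.2326] [ 0.6162 -0.0074  0.2388]
[0.6097 0.0067 0.253 ] [[ 0.0585  0.9983  0.0027]
 [ 0.9983 -0.0585 -0.0021]
 [-0.002   0.0028 -1.    ]] [-0.8973 -4.3044  5.7747] 10.075
```

step_arm([
  [-0.045, 0, 0],
  [0, 0, -0.005],
  [0, 0, 0],
  [0, 0, 0],
  [0, 0, 0],
  [0, 0, 0],
  [0, 0, 0],
  [0, 0, 0],
], fingers=[1, 1, 1, -0.3, -0.3, -0.3, -0.3, -0.3], twist=[0, 0, 0, 0, 0, 0, 0, 0])

```text
time_s: 11.12
position: [0.609, 0.0039, 0.2523]
tool_rot: [[0.057, 0.998, -0.0], [0.998, -0.057, 0.0], [-0.0, -0.0, -1.0]]
ft_force: [0.4, 0.0, 0.6]
grip_width: 0.0552
gripper_force: 0.0
```

step_arm([
  [0, 0, -0.2],
  [0, 0, -0.4],
  [0, 0, -0.4],
  [0, 0, 0],
  [0, 0, 0],
], fingers=[-0.3, -0.3, -0.3, -0.3, -0.3], twist=[0, 0, 0, 0, 0])

```text
time_s: 11.75
position: [0.6088, 0.0039, 0.3514]
tool_rot: [[0.057, 0.998, -0.001], [0.998, -0.057, 0.0], [0.0, -0.001, -1.0]]
ft_force: [-0.3, 0.4, 0.1]
grip_width: 0.0552
gripper_force: 0.0
```

```bash
python3 - <<'E'
from h import *
np.set_printoptions(precision=4,suppress=True)
for n in("scene","side"):
    s,im,P=look(n,n+"6")
    X,Y,Z=[P[...,i] for i in range(3)];H=cv2.cvtColor(im,cv2.COLOR_BGR2HSV).astype(int)
    h,sa,v=[H[...,i] for i in range(3)]
    for nm,m in(("roof",(sa<60)&(X>.59)&(X<.65)&(abs(Y)<.05)&(Z>.239)&(Z<.25)),("tab",(v<70)&(X>.59)&(X<.65)&(abs(Y)<.05)&(Z>.25)&(Z<.29)),("tile",(h>95)&(h<125)&(sa>70)&(X>.55)&(X<.64)&(abs(Y)<.07)&(Z>.1)&(Z<.22))):
        q=P[m]
        if m.sum()>5: print(n,nm,len(q),np.median(q,0),q.min(0),q.max(0))
print(s["position"],s["tool_rot"],s["q"],s["time_s"])
cv2.imwrite("pics/c6.png",np.hstack([cv2.resize(cv2.imread("pics/side6.png")[130:290,200:413],(400,300)),cv2.resize(cv2.imread("pics/scene6.png")[130:290,150:363],(400,300))]))
E
```

```text
scene roof 72 [0.615  0.0045 0.2424] [ 0.6001 -0.0127  0.2391] [0.6249 0.0181 0.25  ]
scene tab 134 [0.6116 0.0027 0.2664] [ 0.5999 -0.01    0.2504] [0.6159 0.0167 0.2796]
scene tile 8 [0.6021 0.0276 0.193 ] [0.5998 0.0199 0.1921] [0.6049 0.0325 0.1959]
side roof 53 [ 0.6119 -0.0046  0.2417] [ 0.5967 -0.0186  0.239 ] [0.6261 0.0162 0.2497]
side tab 26 [ 0.6076 -0.0123  0.2664] [ 0.6029 -0.0159  0.2502] [ 0.6139 -0.0018  0.28  ]
side tile 17 [ 0.6038 -0.0296  0.1736] [ 0.602  -0.0316  0.1222] [ 0.6081 -0.0147  0.1956]
[0.6087 0.0039 0.351 ] [[ 0.0569  0.9984 -0.0023]
 [ 0.9984 -0.0569  0.0004]
 [ 0.0003 -0.0024 -1.    ]] [-10.7596  25.6343  48.918   -0.0009 105.5837  -7.4985] 11.8
```

View pics/c6.png

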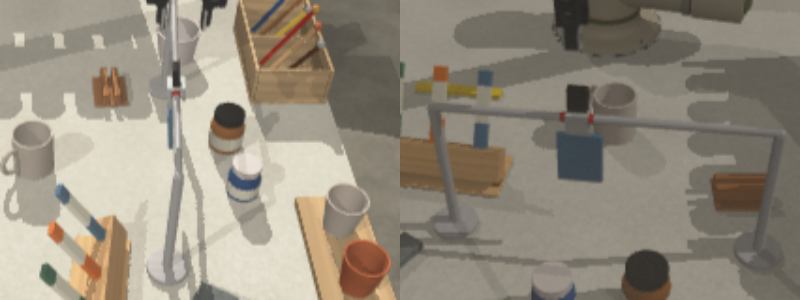

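The tile hangs freely, centred on the band within about 3 mm (red shows on both sides at (563,118) and (594,118)). Next, the rack.

step_arm([
  [-0.37, -0.36, 0],
  [-0.37, -0.36, 0],
  [-0.37, -0.36, 0],
  [-0.37, -0.36, 0],
  [-0.37, -0.36, 0],
  [0, 0, 0],
], fingers=[-0.3, -0.3, -0.3, -0.3, -0.3, -0.3], twist=[0, 0, 0, 0, 0, 0])

```text
time_s: 12.6
position: [0.4169, -0.1721, 0.3519]
tool_rot: [[0.061, 0.998, -0.001], [0.998, -0.061, 0.0], [0.0, -0.001, -1.0]]
ft_force: [0.5, 0.5, 0.3]
grip_width: 0.0555
gripper_force: 0.0
```

step_arm([
  [0, 0, 0],
  [0, 0, 0],
  [0, 0, 0],
  [0, 0, 0],
  [0, 0, 0],
  [0, 0, 0],
  [0, 0, 0],
  [0, 0, 0],
  [0, 0, 0],
  [0, 0, 0],
], fingers=[-0.3, -0.3, -0.3, -0.3, -0.3, -0.3, -0.3, -0.3, -0.3, -0.3], twist=[0.0572, 0.0572, 0.0572, 0.0572, 0.0572, 0.0572, 0.0572, 0.0572, 0.0572, 0])

```text
time_s: 13.85
position: [0.4192, -0.17, 0.3517]
tool_rot: [[0.995, -0.101, -0.001], [-0.101, -0.995, 0.001], [-0.001, -0.001, -1.0]]
ft_force: [0.3, 0.0, -0.4]
grip_width: 0.0554
gripper_force: 0.0
```

```bash
python3 - <<'E'
from h import *
np.set_printoptions(precision=4,suppress=True)
s,im,P=look("wrist","w7");print(s["position"],s["tool_rot"],s["time_s"])
for r in models.trace("wrist","bar_blue"): print(r["confidence"],r["point"],r["mask"].sum())
X,Y,Z=[P[...,i] for i in range(3)];H=cv2.cvtColor(im,cv2.COLOR_BGR2HSV).astype(int);h,sa,v=[H[...,i] for i in range(3)]
B=(X>.3)&(X<.56)&(Y>-.36)&(Y<-.12)&(Z>.085)&(Z<.2)
for nm,k in(("all",B),("blue",B&(h>95)&(h<125)&(sa>60)),("amber",B&(h<20)&(sa>120)),("green",B&(h>40)&(h<92)&(sa>50))):
    q=P[k]
    if len(q)>10:
        print(nm,len(q),q.min(0),q.max(0))
        if nm!="all":
            t=q[q[:,2]>.155];print(" top",len(t),np.median(t,0) if len(t) else '',cv2.minAreaRect(t[:,:2].astype(np.float32)) if len(t)>3 else '')
W=(X>.4)&(X<.6)&(Y>-.4)&(Y<-.1)&(h<22)&(sa>70)&(Z>.03)&(Z<.08);q=P[W]
print("rack",len(q),cv2.minAreaRect(q[:,:2].astype(np.float32)))
for lo in(.06,.068):t=q[q[:,2]>lo];print(len(t),cv2.minAreaRect(t[:,:2].astype(np.float32)),np.polyfit(t[:,1],t[:,0],1))
# per bar line fit
for c in(-.165,-.243,-.32):
    k=B&(abs(Y-c)<.025);q=P[k]
    if len(q)>30:
        m=q.mean(0);d=np.linalg.svd(q-m,full_matrices=False)[2][0];d*=np.sign(d[2]);print(c,len(q),m,d,np.degrees(np.arccos(d[2])),q[:,2].min(),q[:,2].max())
E
```

```text
[ 0.4192 -0.17    0.3517] [[ 0.9949 -0.1007 -0.0008]
 [-0.1007 -0.9949  0.0009]
 [-0.0009 -0.0008 -1.    ]] 13.85
0.94 [250.1, 125.0] 1702
0.75 [332.2, 230.6] 1629
all 4641 [ 0.4001 -0.333   0.085 ] [ 0.4789 -0.1564  0.1709]
blue 612 [ 0.4148 -0.1824  0.085 ] [ 0.4789 -0.1567  0.1705]
 top 386 [ 0.425  -0.1674  0.1651] ((0.4244852066040039, -0.16723620891571045), (0.020153649151325226, 0.017582405358552933), 84.69557189941406)
amber 701 [ 0.4073 -0.2578  0.085 ] [ 0.4715 -0.2307  0.1709]
 top 421 [ 0.4175 -0.2415  0.1651] ((0.41704437136650085, -0.24179130792617798), (0.021405477076768875, 0.017570389434695244), 84.83187103271484)
green 700 [ 0.4013 -0.332   0.0851] [ 0.4642 -0.3049  0.1707]
 top 420 [ 0.4105 -0.315   0.1646] ((0.4101399779319763, -0.31600409746170044), (0.02181587740778923, 0.0168641097843647), 87.09703826904297)
rack 7541 ((0.4921906292438507, -0.2500890791416168), (0.22537386417388916, 0.05569016933441162), 84.33634185791016)
4090 ((0.4843764901161194, -0.24931424856185913), (0.2253739982843399, 0.03998434916138649), 84.33861541748047) [0.097  0.5142]
1675 ((0.48198437690734863, -0.24908824265003204), (0.2242962121963501, 0.035180386155843735), 84.33487701416016) [0.097  0.5165]
-0.165 1414 [ 0.4446 -0.1697  0.1347] [-0.5652  0.0558  0.8231] 34.605371947993156 0.08501766555483342 0.17050345309670817
-0.243 1532 [ 0.4377 -0.2433  0.1337] [-0.559   0.0523  0.8275] 34.1533110607784 0.08502794801934405 0.1708679223607008
-0.32 1695 [ 0.4303 -0.317   0.1335] [-0.5573  0.0516  0.8287] 34.03081379973134 0.08509841076709673 0.1707367619090835
```

View pics/w7.png

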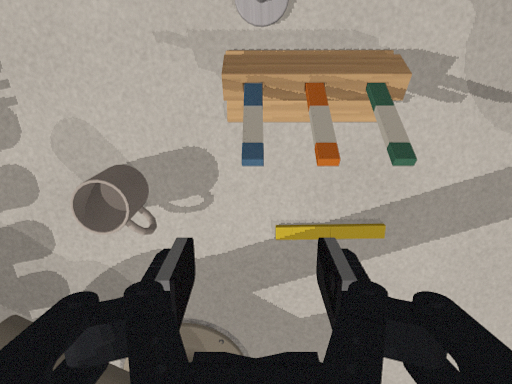

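The wrist view shows the blue bar at (252,125) in the rack's left-of-view socket, next to amber (322,125) and green (390,125). Tool yaw already matches the rack. Descending to grip.

step_arm([
  [0.226, -0.028, 0],
  [0, 0, 0.5],
  [0, 0, 0.5],
  [0, 0, 0.5],
  [0, 0, 0.5],
  [0, 0, 0.4],
  [0, 0, 0],
], fingers=[-0.3, -0.3, -0.3, -0.3, -0.3, -0.3, -0.3], twist=[0, 0, 0, 0, 0, 0, 0])

```text
time_s: 14.82
position: [0.4406, -0.1693, 0.1105]
tool_rot: [[0.995, -0.101, -0.005], [-0.101, -0.995, 0.003], [-0.005, -0.003, -1.0]]
ft_force: [-0.1, 0.3, 1.0]
grip_width: 0.0555
gripper_force: 0.0
```

step_arm([
  [0, 0, 0],
  [0, 0, 0],
  [0, 0, 0],
  [0, 0, 0],
  [0, 0, 0],
  [0, 0, 0],
], fingers=[1, 1, 1, 1, 1, 1], twist=[0, 0, 0, 0, 0, 0], force=60)

```text
time_s: 15.58
position: [0.4421, -0.1704, 0.1138]
tool_rot: [[0.995, -0.103, 0.003], [-0.103, -0.995, -0.002], [0.003, 0.001, -1.0]]
ft_force: [-1.8, 1.4, 7.1]
grip_width: 0.021
gripper_force: 58.6
```

step_arm([
  [-0.05, 0, -0.087],
  [-0.075, 0, -0.13],
  [-0.075, 0, -0.13],
  [-0.1, 0, -0.173],
  [-0.1, 0, -0.2],
  [-0.1, 0, -0.3],
  [0, 0, 0],
], fingers=[1, 1, 1, 1, 1, 1, 1], twist=[0, 0, 0, 0, 0, 0, 0])

```text
time_s: 16.45
position: [0.3914, -0.1652, 0.2164]
tool_rot: [[0.995, -0.104, 0.003], [-0.104, -0.995, -0.003], [0.003, 0.002, -1.0]]
ft_force: [0.2, 0.5, -0.8]
grip_width: 0.0213
gripper_force: 58.9
```

```bash
cat > bar.py <<'E'
from h import *
def bar(n,name,lo=.02):
    s,im,P=look(n,name);p=s["position"];g=p+[0,0,.019]
    X,Y,Z=[P[...,i] for i in range(3)];H=cv2.cvtColor(im,cv2.COLOR_BGR2HSV).astype(int);h,sa,v=[H[...,i] for i in range(3)]
    m=(h>95)&(h<125)&(sa>60)&(np.linalg.norm(P-g,axis=-1)<.16)&(Z>lo);q=P[m]
    if len(q)<10:print(n,"none");return s
    f=q[np.linalg.norm(q-g,axis=1)>.055]
    for nm,t in(("far(lower)",f[f[:,0]>p[0]]),("near(top)",q[q[:,0]<p[0]])):
        if len(t)>8:print(n,nm,len(t),np.median(t,0),t.min(0),t.max(0))
    mm=q.mean(0);d=np.linalg.svd(q-mm,full_matrices=False)[2][0];print("dir",d*np.sign(d[2]),"lean",np.degrees(np.arccos(abs(d[2]))))
    return s
E
python3 - <<'E'
from bar import *
np.set_printoptions(precision=4,suppress=True)
for n in("scene","side","wrist"):s=bar(n,n+"8")
print(s["position"],s["grip_width"],s["gripper_force"],s["ft_force"],s["time_s"])
cv2.imwrite("pics/c8.png",np.hstack([cv2.resize(cv2.imread("pics/side8.png")[130:345,130:416],(400,300)),cv2.resize(cv2.imread("pics/scene8.png")[100:290,80:333],(400,300))]))
E
```

```text
scene far(lower) 152 [ 0.4427 -0.1691  0.1621] [ 0.42   -0.1817  0.1294] [ 0.4631 -0.1593  0.1934]
scene near(top) 18 [ 0.3771 -0.1685  0.2585] [ 0.3696 -0.1725  0.2534] [ 0.3825 -0.162   0.2701]
dir [-0.5518  0.0181  0.8337] lean 33.514186166707304
side far(lower) 53 [ 0.435  -0.1799  0.1721] [ 0.4209 -0.1835  0.1312] [ 0.4609 -0.1623  0.1914]
side near(top) 9 [ 0.3693 -0.1656  0.266 ] [ 0.367  -0.174   0.2635] [ 0.3706 -0.1534  0.2674]
dir [-0.5635  0.1165  0.8179] lean 35.12592363442762
wrist far(lower) 6163 [ 0.4237 -0.1687  0.1888] [ 0.3914 -0.2237  0.1272] [ 0.4642 -0.1077  0.3041]
wrist near(top) 3243 [ 0.381  -0.1639  0.2567] [ 0.3751 -0.2108  0.2425] [ 0.3913 -0.1172  0.2906]
dir [-0.3621  0.0273  0.9317] lean 21.294932879194228
[ 0.3913 -0.1648  0.2142] 0.020925796035724736 58.88414025306702 [-0.8695 -0.2135 -1.3142] 16.55
```

View pics/c8.png

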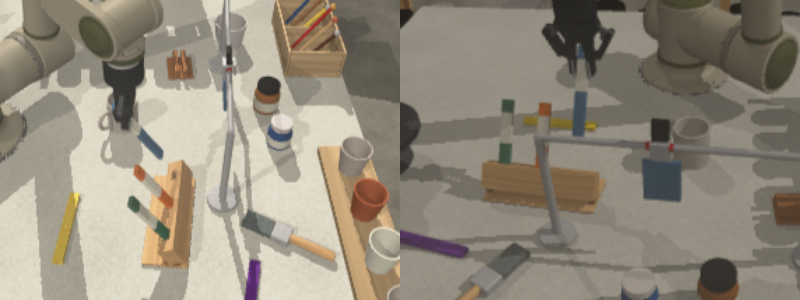

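The bar is held clear of the rack (side panel (150,140), scene panel (580,100)). It leans about 32°, lower end away from the robot. The tool can't tilt, so I'll level the bar by pressing its underside on the fixed rack's top edge while it pivots in the pads. Profiling that edge first.

```bash
python3 - <<'E'
from h import *
np.set_printoptions(precision=4,suppress=True)
u=np.array([np.cos(np.radians(-5.66)),np.sin(np.radians(-5.66))])
for n in("w7","side8","scene8"):
    P=np.load(n+".npz")["P"].reshape(-1,3);d=P[:,:2]-[.482,-.249];a=d@u;b=d@[-u[1],u[0]]
    print(n)
    for lo,hi in((.095,.112),(.02,.055)):
        m=(b>lo)&(b<hi)&(abs(a)<.08)&(P[:,2]>.004)&(P[:,2]<.085)
        print(lo,[(round(c,3),round(float(np.median(P[m&(abs(a-c)<.003),2])),3)) for c in np.arange(-.07,.075,.006) if (m&(abs(a-c)<.003)).sum()>2])
E
```

```text
w7
0.095 [(np.float64(-0.046), 0.008), (np.float64(-0.04), 0.008), (np.float64(-0.034), 0.009), (np.float64(-0.028), 0.008), (np.float64(-0.022), 0.008), (np.float64(-0.016), 0.055), (np.float64(-0.01), 0.058), (np.float64(-0.004), 0.061), (np.float64(0.002), 0.065), (np.float64(0.008), 0.069), (np.float64(0.014), 0.071), (np.float64(0.02), 0.062), (np.float64(0.026), 0.051), (np.float64(0.032), 0.041), (np.float64(0.038), 0.032), (np.float64(0.044), 0.008)]
0.02 [(np.float64(-0.052), 0.006), (np.float64(-0.046), 0.008), (np.float64(-0.04), 0.009), (np.float64(-0.034), 0.009), (np.float64(-0.028), 0.009), (np.float64(-0.022), 0.009), (np.float64(-0.016), 0.055), (np.float64(-0.01), 0.058), (np.float64(-0.004), 0.061), (np.float64(0.002), 0.065), (np.float64(0.008), 0.068), (np.float64(0.014), 0.07), (np.float64(0.02), 0.062), (np.float64(0.026), 0.051), (np.float64(0.032), 0.041), (np.float64(0.038), 0.032), (np.float64(0.044), 0.009)]
side8
0.095 [(np.float64(-0.046), 0.007), (np.float64(-0.04), 0.009), (np.float64(-0.034), 0.008), (np.float64(-0.028), 0.007), (np.float64(-0.022), 0
[... 817 characters left out ...]
0.009)]
scene8
0.095 [(np.float64(-0.046), 0.006), (np.float64(-0.04), 0.005), (np.float64(-0.034), 0.007), (np.float64(-0.022), 0.006), (np.float64(-0.01), 0.056), (np.float64(-0.004), 0.059), (np.float64(0.002), 0.062), (np.float64(0.008), 0.065), (np.float64(0.014), 0.067), (np.float64(0.02), 0.06), (np.float64(0.026), 0.047), (np.float64(0.032), 0.036), (np.float64(0.038), 0.029), (np.float64(0.044), 0.007)]
0.02 [(np.float64(-0.01), 0.055), (np.float64(-0.004), 0.059), (np.float64(0.002), 0.062), (np.float64(0.008), 0.066), (np.float64(0.014), 0.068), (np.float64(0.02), 0.06), (np.float64(0.026), 0.048), (np.float64(0.032), 0.036), (np.float64(0.038), 0.029), (np.float64(0.044), 0.007)]
```

step_arm([
  [0.38, -0.1, 0],
  [0.38, 0, 0],
  [0, 0, 0],
  [0, 0, 0.34],
  [0, 0, 0.34],
  [0, 0, 0],
], fingers=[1, 1, 1, 1, 1, 1], twist=[0, 0, 0, 0, 0, 0], force=35)

```text
time_s: 17.35
position: [0.4666, -0.162, 0.1442]
tool_rot: [[0.995, -0.103, -0.006], [-0.103, -0.995, 0.003], [-0.006, -0.003, -1.0]]
ft_force: [0.2, 0.2, 0.3]
grip_width: 0.0215
gripper_force: 58.8
```

step_arm([
  [-0.1, 0, 0.06],
  [-0.09, 0, 0.065],
  [-0.09, 0, 0.065],
  [-0.085, 0, 0.1],
  [-0.085, 0, 0.1],
  [0, 0, 0],
], fingers=[1, 1, 1, 1, 1, 1], twist=[0, 0, 0, 0, 0, 0])

```text
time_s: 18.1
position: [0.4231, -0.1584, 0.1075]
tool_rot: [[0.995, -0.104, 0.0], [-0.104, -0.995, -0.0], [0.0, 0.0, -1.0]]
ft_force: [0.6, -1.3, 2.9]
grip_width: 0.0211
gripper_force: 53.7
```

```bash
python3 - <<'E'
from bar import *
np.set_printoptions(precision=4,suppress=True)
for n in("scene","side"):s=bar(n,n+"9")
print(s["position"],s["grip_width"],s["gripper_force"],s["ft_force"],s["time_s"])
E
```

```text
scene far(lower) 159 [ 0.5023 -0.1662  0.0824] [ 0.4719 -0.1797  0.0615] [ 0.5368 -0.1536  0.1045]
scene near(top) 11 [ 0.4044 -0.1625  0.1422] [ 0.3946 -0.1667  0.1391] [ 0.4128 -0.1574  0.146 ]
dir [-0.8501  0.0632  0.5228] lean 58.48106699773618
side far(lower) 128 [ 0.5035 -0.1699  0.0841] [ 0.4699 -0.1825  0.0635] [ 0.5382 -0.1528  0.1044]
side near(top) 24 [ 0.3987 -0.1577  0.1489] [ 0.3921 -0.1691  0.1446] [ 0.4046 -0.1493  0.1532]
dir [-0.8473  0.0897  0.5236] lean 58.42924132007137
[ 0.4234 -0.1584  0.1077] 0.02088833923275094 53.69206130504608 [-0.7053 -1.2509  1.8237] 18.15
```

Pivoting works: the lean is now 58°. Continuing the arc.

step_arm([
  [-0.06, 0, 0.115],
  [-0.055, 0, 0.115],
  [-0.02, 0, 0.09],
  [-0.02, 0, 0.09],
  [-0.01, 0, 0.11],
  [0, 0, 0],
], fingers=[1, 1, 1, 1, 1, 1], twist=[0, 0, 0, 0, 0, 0])

```text
time_s: 18.95
position: [0.4069, -0.1563, 0.0546]
tool_rot: [[0.995, -0.103, -0.001], [-0.103, -0.995, 0.001], [-0.001, -0.001, -1.0]]
ft_force: [-0.6, 0.2, 3.9]
grip_width: 0.021
gripper_force: 52.0
```

```bash
python3 - <<'E'
from bar import *
np.set_printoptions(precision=4,suppress=True)
for n in("scene","side"):s=bar(n,n+"10")
print(s["position"],s["grip_width"],s["gripper_force"],s["ft_force"],s["time_s"])
E
```

```text
scene far(lower) 122 [ 0.5023 -0.1651  0.0797] [ 0.4613 -0.1789  0.0766] [ 0.5368 -0.1516  0.0827]
dir [-0.9961  0.0834  0.0279] lean 88.39898300019645
side far(lower) 151 [ 0.5004 -0.1688  0.0809] [ 0.4608 -0.1822  0.0747] [ 0.5374 -0.1534  0.0854]
side near(top) 24 [ 0.3778 -0.1561  0.0804] [ 0.3718 -0.166   0.0778] [ 0.3865 -0.1453  0.0843]
dir [ 0.9938 -0.1109  0.001 ] lean 89.94148490773196
[ 0.407  -0.1563  0.055 ] 0.021033758053077115 51.93610489368439 [-1.2992 -0.1004  2.4168] 19.0
```

Level (about 89°). Firming the grip, then lifting and carrying the bar in front of the tile.

step_arm([
  [0, 0, 0],
  [0, 0, 0],
  [0, 0, -0.1],
  [0, 0, -0.2],
  [0, 0, -0.3],
  [0, 0, -0.25],
  [0, 0, 0],
], fingers=[1, 1, 1, 1, 1, 1, 1], twist=[0, 0, 0, 0, 0, 0, 0], force=90)

```text
time_s: 19.92
position: [0.4078, -0.1568, 0.142]
tool_rot: [[0.995, -0.103, 0.003], [-0.103, -0.995, -0.002], [0.003, 0.002, -1.0]]
ft_force: [0.5, 0.1, -1.5]
grip_width: 0.0204
gripper_force: 87.9
```

step_arm([
  [0.01, -0.2, 0],
  [0, -0.3, 0],
  [0, -0.35, 0],
  [0, -0.35, 0],
  [0, -0.3, 0],
  [0.01, -0.24, 0],
  [0, 0, 0],
  [0, 0, 0],
], fingers=[1, 1, 1, 1, 1, 1, 1, 1], twist=[0, 0, 0, 0, 0, 0, 0, 0])

```text
time_s: 20.92
position: [0.4269, 0.0159, 0.1399]
tool_rot: [[0.995, -0.103, -0.001], [-0.103, -0.995, 0.0], [-0.001, 0.0, -1.0]]
ft_force: [-0.4, -1.0, -0.2]
grip_width: 0.0206
gripper_force: 88.0
```

```bash
python3 - <<'E'
from bar import *
np.set_printoptions(precision=4,suppress=True)
for n in("scene","side"):
    s=bar(n,n+"11",.09)
    P=np.load(n+"11.npz")["P"];X,Y,Z=[P[...,i] for i in range(3)];H=cv2.cvtColor(np.load(n+"11.npz")["im"],cv2.COLOR_BGR2HSV).astype(int)
    for nm,k in(("tile",(X>.57)&(X<.64)&(abs(Y)<.06)&(Z>.1)&(Z<.2)&(H[...,0]>95)&(H[...,0]<125)&(H[...,1]>60)),("tab",(H[...,2]<70)&(X>.585)&(X<.65)&(abs(Y)<.05)&(Z>.252)&(Z<.29))):
        q=P[k];print(nm,len(q),np.median(q,0) if len(q) else '',q.min(0) if len(q) else '',q.max(0) if len(q) else '')
print(s["position"],s["grip_width"],s["gripper_force"],s["ft_force"],s["qvel"].round(2),s["time_s"])
cv2.imwrite("pics/c11.png",np.hstack([cv2.resize(cv2.imread("pics/side11.png")[130:290,150:363],(400,300)),cv2.resize(cv2.imread("pics/scene11.png")[130:290,150:363],(400,300))]))
E
```

```text
scene far(lower) 30 [0.4944 0.0141 0.1635] [0.4814 0.0066 0.1603] [0.5419 0.0193 0.165 ]
scene near(top) 17 [0.3999 0.0149 0.1655] [0.3896 0.0087 0.1624] [0.4082 0.0211 0.1674]
dir [-0.9996  0.0123  0.0251] lean 88.56167274152052
tile 44 [0.6052 0.0082 0.1909] [ 0.5999 -0.0261  0.1362] [0.6089 0.0329 0.195 ]
tab 122 [0.6108 0.0026 0.2672] [ 0.5976 -0.0099  0.2529] [0.6152 0.0165 0.2781]
side far(lower) 125 [0.5201 0.0031 0.1636] [ 0.4808 -0.0103  0.1587] [0.5587 0.0201 0.1692]
side near(top) 26 [0.3997 0.0148 0.1656] [0.3928 0.0053 0.161 ] [0.4097 0.0299 0.1676]
dir [-0.9948  0.1005  0.0166] lean 89.04715418138707
tile 39 [ 0.6063 -0.0303  0.1644] [ 0.5994 -0.0341  0.1202] [ 0.6115 -0.0153  0.1951]
tab 27 [ 0.6075 -0.0117  0.2686] [ 0.6026 -0.0158  0.255 ] [0.6135 0.0017 0.281 ]
[0.427  0.0157 0.14  ] 0.02048775728742958 88.02801132202148 [ 1.461   0.5337 -1.7708] [-0.34 -0.18 -0.22  0.08  0.02  0.15] 20.975
```

View pics/c11.png

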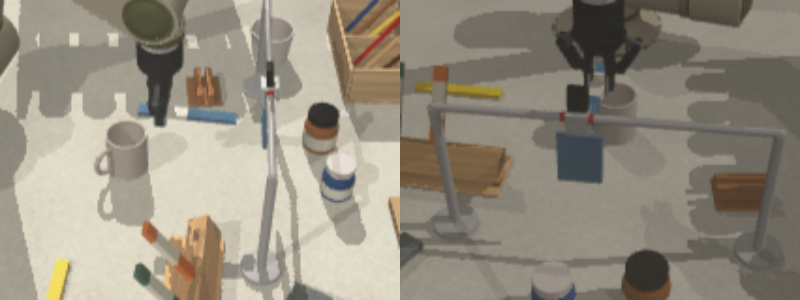

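The bar is level, its lower end at x≈0.559 is about 4 cm short of the tile, and the blue end's centre is about 8 cm from the tile's middle. The tile still hangs centred on the band. Letting it settle, then handing in.

step_arm([
  [0, 0, 0],
  [0, 0, 0],
  [0, 0, 0],
  [0, 0, 0],
], fingers=[1, 1, 1, 1], twist=[0, 0, 0, 0])

```text
time_s: 21.52
position: [0.4272, 0.0163, 0.1403]
tool_rot: [[0.995, -0.103, -0.0], [-0.103, -0.995, -0.0], [-0.0, 0.0, -1.0]]
ft_force: [-0.2, 0.6, -0.0]
grip_width: 0.02
gripper_force: 88.0
```

```bash
python3 -c "
from rig import close_job
print(close_job())"
```

```text
the job is handed in; nothing more can be done
None
```

I handed the job in at about 21.5 s, and no verdict came back: by the last camera check the tile hangs free about 3 mm from the band's middle, and the blue bar is held level with its blue end's centre about 8 cm from the tile's middle.

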